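# Fit the collar, drop the kickstand and hold the column frame upright

## Robot

A 6-joint arm with a two-finger parallel gripper is mounted at the origin on the work surface. World frame = base frame: x ahead of the robot, y to its left, z up, the work surface at z = 0. Lengths are in m, angles in rad, forces in N, time in s.
With the tool pointing down it reaches from about 0.35 to 0.975 m from the base axis. Payload 4.9 kg.
Tool frame: the origin (TCP) lies between the finger pads, 19 mm behind the fingertips; this is the grasp point; z points along the fingers, y is the line along which they close (so a half turn about z gives the same grasp; the last joint's range is limited). The gripper opens to 85 mm and grips with 20 to 120 N. Pads are 22 mm wide; open, the fingers measure 114 mm over their backs; the gripper's body (76 mm by 85 mm) begins 54 mm behind the grasp point. The pads swing forward as they close: fully open they stand 13 mm farther back than shut.
Start: joints at [-1.297, 0.053, 1.613, -0, 1.476, -0.119], TCP at [0.239, -0.577, 0.25] pointing down, gripper open.
Joint ranges: [-3.01, 3.01], [-1.01, 2.22], [0.06, 2.58], [-1.02, 4.17], [0.09, 2.62], [-3.14, 3.14]. Speed limits (rad/s): [2.57, 2.57, 3.14, 3.14, 3.14, 3.14].

## Interface

Orientations are given as a unit quaternion [w, x, y, z].
In Python, from plant import manip gives the robot as it stands. The module is installed in compiled form; this text tells all that it offers.
- The arm moves only by the tool move_arm, never from a script. Its argument "rows" is a list of rows, each a list of 7 numbers: the shift along the tool's x, y, z in cm, then the turn, a rotation vector about the tool's x, y, z in degrees, then the opening, from -1 (shut) to 1 (fully open). In form: [[tx, ty, tz, ax, ay, az, jaw], ...]. A call has 1 to 20 rows; each row shifts and turns the commanded pose from where the row before left it, along the tool's axes as they then stand; what a row does not reach is not made up. A row lasts 1/12 s, in which the tool goes at most 41.7 mm and 7.16 degrees, less where a joint would pass 70% of its speed; a pose out of reach is approached as far as the arm can. A call is refused whole if a number of a shift passes 4.17 or a number of a turn 7.16, either way. A call with a gripper value outside its range is refused whole. The fingers move at their own pace and stop on an object; the grip force is fixed at half the most. Time passes only in rows, so rows that do not move let the fingers close. It gives the time, the measured TCP pose, the force, the opening and the grip force at its end, in the units of the state.
- manip.state(): the state, without advancing time (a new reading comes with each control period).
- manip.grab_frame(name): name is "side" or "top" or "wrist"; returns a dict with "img" (400x640x3 uint8, blue, green, red), "mtx" (3x3 intrinsics, pixels), "R" (3x3) and "t" (3): a world point X has camera coordinates R X + t. Camera axes: x right, y down, z forward; pixel columns grow to the right and rows downward; lengths in m; the calibration is good to about 2 mm. A picture is of the moment at which its call begins. There is no depth.
- manip.job_done(): hands the job in; it is judged then, once.
The state is a dict: "time": time; "joint_pos": joint angles; "joint_vel": joint speeds; "joint_efforts": joint torques, N m; "tool_pos": TCP position; "tool_rot": TCP orientation; "contact_force": force on the tool from outside, world axes, zero at the start; "ft_torque": the same for the moment, N m; "gripper_width": opening from 0.0 (shut) to 1.0 (fully open); "grasp_force": force on a finger pad.
Only numpy, scipy, OpenCV 4.12 (cv2) and the standard library are available. Lean on these libraries where they do the work, as an engineer would, in place of code of your own. Each camera call takes 0.05 s, during which the arm holds its last target. There are 200 camera calls.

## Task

Ready the hinged column stand: slide the blue collar over the bare post until it sits on the post's shoulder and let go of it, then flip the yellow kickstand down past its centre so that it snaps fully down. Then take the black grip bar, bring the leaning frame upright and finish while still holding it there, since it tips back if let go; leave the other things on the bench where they are.

Things in the scene. Friction and masses are not known exactly. Their poses are not given: they have to be found in the camera images.
- stand: White base plate of the column stand, fixed to the bench, 170 x 220 x 12 mm (x, y, z). Origin: centre of its underside, on the bench; z up; the frame leans towards its +x. The hinge line runs along its y axis, 32 mm above the origin.
- frame: Aluminium frame of the stand, turning on the hinge, about 200 mm wide along y and 160 mm tall, with posts, a rung, a clamped steel column, the kickstand and the grip bar. Origin: on the hinge, 32 mm above the stand's origin. Axes: y along the hinge, z up along the posts, x to the leaning side. Its coordinates (mm) are called frame coordinates below.
- lean (a joint): Hinge of the aluminium frame, rad. 0: leaning 0.12 rad to stand +x on its stop (the start; its weight keeps it there); 0.12: upright (plumb); at most 0.30. It falls back to 0 when let go; holding it upright takes about 1 to 3 N at the grip bar. With the kickstand down, its foot meets the base plate at about 0.13.
- grip_bar (a point): Black round bar at the top of the frame, fixed to it: 16 mm thick, 92 mm long, on two 12 mm posts 80 mm apart at its ends. Origin: its centre, at frame (0, 40, 150). Axes as the frame's: y along the bar, z vertical when the frame is upright. A steel column (32 mm thick) is clamped on the leaning side at frame x=45, y=40, its top 104 mm above the hinge.
- post_top (a point): Centre of the top of the bare steel post, at frame (0, -70, 138): 20 mm thick, its top 4 mm tapered to 12 mm, standing 38 mm above the shoulder. It leans with the frame. Axes as the frame's.
- shoulder (a point): Centre of the upper face of the post's round shoulder (38 mm across), at frame (0, -70, 100), on which the collar is to sit. Axes as the frame's.
- collar: Loose blue plastic ring, 46 mm outside, 25 mm bore, 26 mm high, 40 to 85 g, lying flat on the bench. Origin: centre of its underside; z along its bore.
- kickstand (a joint): Yellow kickstand at the frame's +y end, rad. 0: stowed, pointing out along frame +y and 25 degrees upward; grows as it swings down about an axis parallel to frame x; stop at 1.83, fully down, 80 degrees below level. A toggle spring pushes it back to 0 below about 0.9 and snaps it down beyond; about 3 N at the tab moves it. Pivot at frame (-22, 83, 88).
- tab (a point): Centre of the upper face of the flat yellow toe tab near the end of the kickstand (34 mm along frame x, 30 mm along the leg): push here. When the leg points along a line from the pivot, it lies 78 mm out along that line, 9 mm off it (above it when stowed), and 30 mm to frame -x. The leg's rubber foot, 18 mm thick, is 100 mm from the pivot. Axes turn with the leg; the frame's when stowed.
- white_ring: Bystander: loose white ring, 56 mm outside, 40 mm bore, 18 mm high. Origin: centre of its underside.
- black_foot: Bystander: loose black rubber foot ring, 48 mm outside, 12 mm bore, 20 mm high. Origin: centre of its underside.
- amber_bottle: Bystander: amber bottle, 80 mm thick, 170 mm tall. Origin: centre of its underside.
- solvent_bottle: Bystander: clear bottle with a blue cap, 86 mm thick, 190 mm tall. Origin: centre of its underside.
- wrench: Bystander: steel wrench, 160 mm long, lying flat. Origin: near its middle, underside.
- mouse: Bystander: black computer mouse, about 85 x 60 x 34 mm. Origin: under its rear half.
- thermometer: Bystander: flat yellow room thermometer, 200 x 55 x 17 mm, lying flat. Origin: centre of its underside.

How it is judged:
On the way, in this order (a step that is already met when the one before it is completed fails the run):
1. the collar is on the post, down on the shoulder, and let go (distance between collar and shoulder below 0.008 m and angle between the z axis of collar and the z axis of frame, either way round below 0.12 rad and contact force between the fingers and collar below 0.1 N), for 0.2 s.
2. the kickstand is over centre and fully down (value of joint kickstand above 1.7 rad), for 0.2 s.
At the end, for the whole second after the job is handed in: The collar sits on the shoulder (within 8 mm, in line with the post within 0.12 rad), the kickstand is down (above 1.7 rad), the frame is upright within 0.05 rad and still, and the fingers are holding the frame by its grip bar (more than 0.5 N, TCP within 40 mm of the bar's centre) (distance between collar and shoulder below 0.008 m and angle between the z axis of collar and the z axis of frame, either way round below 0.12 rad and value of joint kickstand above 1.7 rad and angle between frame's own z axis and vertical below 0.05 rad and contact force between the fingers and frame above 0.5 N and distance between the grasp point and grip_bar below 0.04 m and velocity of joint lean between -0.05 and 0.05 rad/s); the arm keeps its last pose, push and grip.
It fails at once if one of the two other rings is moved by more than 30 mm (distance of any of white_ring, black_foot from where it was at the start of the episode above 0.03 m).
It fails at once if another bystander (bottles, wrench, mouse, thermometer) is moved by more than 30 mm (distance of any of amber_bottle, solvent_bottle, wrench, mouse, thermometer from where it was at the start of the episode above 0.03 m).
It also fails if it takes over 67 s, if anything falls off the work surface, if the arm or the gripper's body presses on something with over 40 N, if the wrist force passes 120 N, or if a joint passes its speed limit or range.

## Working session

There is one attempt and no reset: what is moved stays moved. The work goes in short steps, Python scripts to look and compute and a tool call to move; the robot and the scene stay as the last step left them, time stands still between calls to the robot, and variables do not carry over. Pictures are saved under pics/ and viewed, at most 10 in all, crops included, and the job is handed in when it is done.

Besides the shell and the picture viewer there is one more tool, called after ">>>" in YAML: its name, and indented under it one key for each argument. move_arm: Moves the arm, as the interface text tells. Its arguments: {"type":"object","properties":{"rows":{"type":"array","items":{"type":"array","items":{"type":"number"}}}},"required":["rows"]}

```bash
mkdir -p pics; ls; python3 - <<'E'
from plant import manip
import cv2,numpy as np
print(manip.state())
for n in ["side","top"]:
    f=manip.grab_frame(n); cv2.imwrite(f"pics/{n}0.png",f["img"]); np.savez(f"{n}.npz",**{k:f[k] for k in("mtx","R","t")}); print(n,f["mtx"],f["R"],f["t"])
E
```

```text
pics
{'time': 0.0, 'joint_pos': array([-1.29697081e+00,  5.33474038e-02,  1.61426753e+00, -3.92041384e-06,
        1.47598624e+00, -1.18977731e-01]), 'joint_vel': array([ 8.60605208e-05, -1.63786017e-03, -8.37968561e-04,  8.43570283e-04,
       -3.93356087e-04,  4.93965227e-04]), 'joint_efforts': array([-2.49384408e-03, -3.93686485e+01, -3.70178998e+01, -2.30088754e-04,
        7.09865824e-03,  1.56256554e-07]), 'tool_pos': array([ 0.23909419, -0.57684146,  0.24878464]), 'tool_rot': array([-1.00109916e-03,  9.80774587e-01,  1.95141489e-01, -7.96213193e-05]), 'contact_force': array([ 0.22473363, -0.27627059,  0.25374948]), 'ft_torque': array([0.01998833, 0.02422965, 0.02026221]), 'grasp_force': 0.0, 'gripper_width': 0.9985361054350759}
side [[387.28146899   0.         318.51633043]
 [  0.         387.28146899 197.80252394]
 [  0.           0.           1.        ]] [[-0.99062494 -0.13616732  0.01098615]
 [-0.10169577  0.6813608  -0.72484856]
 [ 0.09121516 -0.7191703  -0.68882064]] [0.51601399 0.1456738  1.32017363]
top [[378.88758944   0.         323.48585563]
 [  0.         378.88758944 209.79853854]
 [  0.           0.           1.        ]] [[ 0.02657719 -0.99929946 -0.02634862]
 [-0.98586464 -0.02183993 -0.16611419]
 [ 0.16542237  0.03039102 -0.98575444]] [0.04345766 0.53678847 1.07135537]
```

View pics/top0.png

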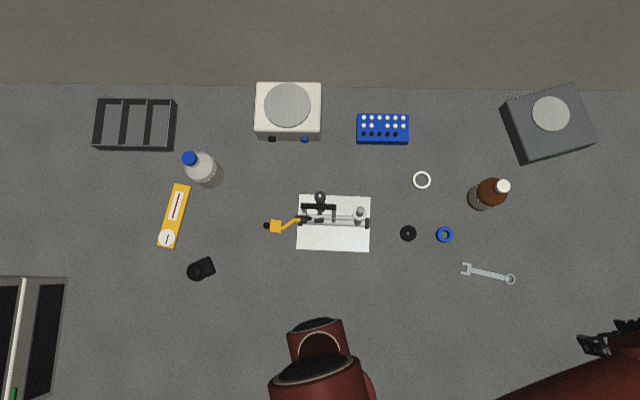

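View pics/side0.png

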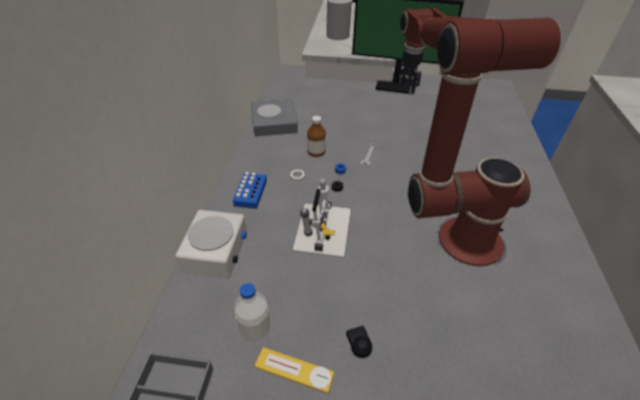

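The top view shows the stand plate at about (297–371, 194–252), with the leaning side up in the image (world +x) and frame +y to the left. The blue collar is at (444,235) and the black foot at (408,233). I'll enlarge it to read the pixels more closely.

```bash
python3 - <<'E'
import cv2
t=cv2.imread("pics/top0.png")[175:260,255:465]
cv2.imwrite("pics/crop_top.png",cv2.resize(t,(798,323),interpolation=cv2.INTER_CUBIC))
E
```

```text
(no output)
```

View pics/crop_top.png

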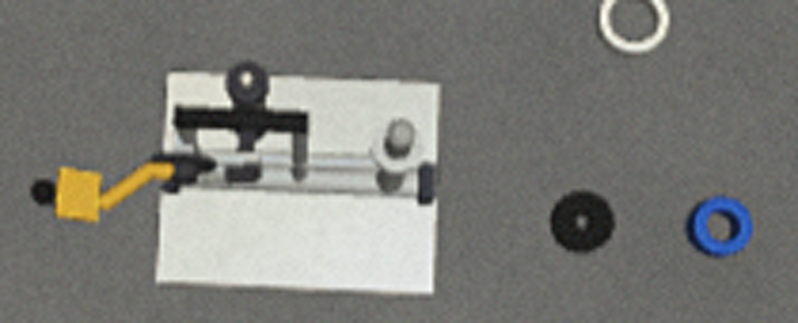

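The crop (3.8x, offset 255,175) shows the plate corners at (168,72), (440,83), (433,293) and (156,282). The collar centre is at (720,226), the foot ring at (582,222), the post top at (400,130), the bar ends at (176,118) and (307,123), and the tab at (78,195).

```bash
cat > h.py <<'E'
import numpy as np,cv2
from scipy.spatial.transform import Rotation as Ro
def cam(n): return np.load(f"{n}.npz")
def ray(c,uv,z):
    d=c["R"].T@np.linalg.solve(c["mtx"],[uv[0],uv[1],1]); o=-c["R"].T@c["t"]
    return o+d*(z-o[2])/d[2]
def proj(c,X):
    p=c["mtx"]@(c["R"]@np.asarray(X)+c["t"]); return p[:2]/p[2]
def f2w(S,yaw,p,lean=0.0):
    # frame coords mm -> world ; tilt to +x by .12-lean
    return np.r_[S,0]+[0,0,.032]+(Ro.from_euler('z',yaw)*Ro.from_euler('y',.12-lean)).apply(np.array(p)/1000)
def tab(k):
    a=np.radians(25)-k; return np.array([-22-30,83+78*np.cos(a)-9*np.sin(a),88+78*np.sin(a)+9*np.cos(a)])
E
python3 - <<'E'
from h import *
c=cam("top"); px=lambda u,v:np.array([(u+.5)/3.8+254.5,(v+.5)/3.8+174.5])
co=np.array([ray(c,px(*p),.012)[:2] for p in [(168,72),(440,83),(433,293),(156,282)]])
S=co.mean(0); print(co,S)
e=(co[0]-co[1]+co[3]-co[2]); yaw=np.arctan2(-e[0],e[1]); print("yaw",yaw,[np.linalg.norm(co[i]-co[i-1]) for i in range(4)])
im=cv2.imread("pics/top0.png"); hsv=cv2.cvtColor(im,cv2.COLOR_BGR2HSV)
m=cv2.inRange(hsv,(100,120,60),(130,255,255)); n,l,st,ce=cv2.connectedComponentsWithStats(m)
for i in range(1,n):
    if st[i,4]>20: print(st[i],ce[i],ray(c,ce[i],.02))
print("collar",ray(c,px(720,226),.02),"foot",ray(c,px(582,222),.015))
inv=lambda p:(p-[255,175])*3.8
for nm,p in dict(post=(0,-70,138),sh=(0,-70,100),barL=(0,86,150),barR=(0,-6,150),tab=tab(0),col=(45,40,104)).items():
    X=f2w(S,yaw,p); print(nm,X.round(4),inv(proj(c,X)).round(0),proj(cam("side"),X).round(1))
E
```

```text
[[ 0.58990646  0.13444065]
 [ 0.58548992 -0.0842876 ]
 [ 0.41778648 -0.07984623]
 [ 0.42095195  0.13758689]] [0.5035337  0.02697343]
yaw -0.017381749556225404 [np.float64(0.16898379632650803), np.float64(0.2187728321713316), np.float64(0.16776224612373808), np.float64(0.21745615833393175)]
[ 357  113   52   32 1245] [382.52208835 129.60963855] [ 0.79705646 -0.11980765  0.02      ]
[301 136   7   6  37] [304.10810811 138.56756757] [0.76372615 0.12375367 0.02      ]
[182 151  15  14 170] [188.77647059 157.77647059] [0.69495594 0.48171572 0.02      ]
[437 227  16  15 146] [444.47945205 234.04794521] [ 0.47504339 -0.30264319  0.02      ]
collar [ 0.47484689 -0.30154084  0.02      ] foot [ 0.47598521 -0.19571025  0.015     ]
post [ 0.5188 -0.0433  0.169 ] [400. 130.] [321.5 180. ]
sh [ 0.5143 -0.0432  0.1313] [396. 145.] [322.6 188.6]
barL [0.523  0.1126 0.1809] [172. 116.] [313.4 210.5]
barR [0.5214 0.0207 0.1809] [307. 121.] [318.1 190.1]
tab [0.47   0.1775 0.1664] [ 77. 193.] [328.2 231.7]
col [0.5613 0.066  0.1299] [245.  77.] [303.6 210.2]
```

>>> move_arm:
  rows:
    - [0,0,0,0,0,-6.65,1]
    - [0,0,0,0,0,-6.65,1]
    - [0,0,0,0,0,-6.65,1]
    - [0,0,0,0,0,-6.65,1]
    - [0,0,0,0,0,-6.65,1]
    - [0,0,0,0,0,-6.65,1]
    - [0,0,0,0,0,-6.65,1]
    - [0,0,0,0,0,-6.65,1]
    - [0,0,0,0,0,-6.65,1]
    - [0,0,0,0,0,-6.65,1]
    - [2.8,2.31,1.0,0,0,0,1]
    - [2.8,2.31,1.0,0,0,0,1]
    - [2.8,2.31,1.0,0,0,0,1]
    - [2.8,2.31,1.0,0,0,0,1]
    - [2.8,2.31,1.0,0,0,0,1]
    - [2.8,2.31,1.0,0,0,0,1]
    - [2.8,2.31,1.0,0,0,0,1]
    - [2.8,2.31,1.0,0,0,0,1]
    - [2.8,2.31,1.0,0,0,0,1]
    - [2.8,2.31,1.0,0,0,0,1]

```text
time: 1.77
tool_pos: [0.4757, -0.2997, 0.1491]
tool_rot: [-0.0, 0.713, 0.701, -0.0]
contact_force: [0.4, -1.0, 0.5]
gripper_width: 0.996
grasp_force: 0.0
```

```bash
cat >> h.py <<'E'
S=np.array([.5035,.0270]); YAW=-.0174
def goal(P,tilt=0,s=None):
    """error to TCP target P (world) with tool down, tilted `tilt` with frame lean; in tool axes cm, deg"""
    from plant import manip
    s=s or manip.state(); q=s["tool_rot"]; R=Ro.from_quat(np.r_[q[1:],q[0]])
    T=Ro.from_euler('z',YAW)*Ro.from_euler('y',tilt)*Ro.from_matrix([[0,1,0],[1,0,0],[0,0,-1]])
    print("t",round(s["time"],2),"pos",s["tool_pos"].round(4),"shift cm",(R.inv().apply(np.array(P)-s["tool_pos"])*100).round(2),"turn",np.degrees((R.inv()*T).as_rotvec()).round(2),"F",s["contact_force"].round(1),"w",round(s["gripper_width"],3),"gf",round(s["grasp_force"],1))
E
python3 - <<'E'
from h import *
from plant import manip
f=manip.grab_frame("wrist"); cv2.imwrite("pics/w1.png",f["img"])
goal([.475,-.302,.022])
im=f["img"];m=cv2.inRange(cv2.cvtColor(im,cv2.COLOR_BGR2HSV),(100,120,60),(130,255,255)); n,l,st,ce=cv2.connectedComponentsWithStats(m)
for i in range(1,n):
    if st[i,4]>100:
        b=st[i]; cc,_=cv2.minEnclosingCircle(np.argwhere(l==i)[:,::-1].astype(np.float32)); print(b,ce[i],cc,ray(f,cc,.026),ray(f,ce[i],.02))
E
```

```text
t 1.82 pos [ 0.4779 -0.2943  0.1466] shift cm [-0.85 -0.27 12.46] turn [-0.04 -0.37  0.24] F [ 0.2  3.9 -1.4] w 1.003 gf 0.0
[ 292  178   55   58 2075] [319.28578313 207.41445783] (319.37078857421875, 206.72752380371094) [ 0.47491852 -0.30083719  0.026     ] [ 0.47479107 -0.30335593  0.02      ]
```

>>> move_arm:
  rows:
    - [0,0,1.5,0,0,0,1]
    - [0,0,2,0,0,0,1]
    - [0,0,2,0,0,0,1]
    - [0,0,2,0,0,0,1]
    - [0,0,0,0,0,0,1]
    - [0,0,0,0,0,0,1]
    - [0,0,0,0,0,0,1]
    - [0,0,0,0,0,0,1]

```text
time: 2.48
tool_pos: [0.4759, -0.3023, 0.0768]
tool_rot: [0.001, 0.713, 0.701, 0.0]
contact_force: [0.8, -0.7, 0.1]
gripper_width: 0.999
grasp_force: 0.0
```

```bash
python3 - <<'E'
from h import *
goal([.4748,-.302,.022])
E
```

```text
t 2.48 pos [ 0.4759 -0.3023  0.0768] shift cm [ 0.04 -0.13  5.48] turn [ 0.13  0.1  -0.01] F [ 0.8 -0.7  0.1] w 0.999 gf 0.0
```

>>> move_arm:
  rows:
    - [0,-0.1,1.5,0,0,0,1]
    - [0,0,1.5,0,0,0,1]
    - [0,0,1.5,0,0,0,1]
    - [0,0,0.9,0,0,0,1]
    - [0,0,0,0,0,0,1]
    - [0,0,0,0,0,0,1]
    - [0,0,0,0,0,0,-0.2]
    - [0,0,0,0,0,0,-0.2]
    - [0,0,0,0,0,0,-0.2]
    - [0,0,0,0,0,0,-0.2]
    - [0,0,0,0,0,0,-0.2]
    - [0,0,0,0,0,0,-0.2]

```text
time: 3.48
tool_pos: [0.475, -0.3022, 0.0224]
tool_rot: [0.001, 0.713, 0.701, 0.0]
contact_force: [0.4, -0.1, 5.4]
gripper_width: 0.509
grasp_force: 61.7
```

>>> move_arm:
  rows:
    - [0,0,-1.5,0,0,0,-0.2]
    - [0,0,-2.5,0,0,0,-0.2]
    - [0,0,-3,0,0,0,-0.2]
    - [0,0,-3,0,0,0,-0.2]
    - [0,0,-3,0,0,0,-0.2]
    - [0,0,-3,0,0,0,-0.2]
    - [0,0,-2.5,0,0,0,-0.2]
    - [0,0,-2.5,0,0,0,-0.2]
    - [1.5,0,0,0,0,0,-0.2]
    - [2.5,0.2,0,0,0,0,-0.2]
    - [2.5,0.3,0,0,0,0,-0.2]
    - [2.5,0.4,0,0,0,0,-0.2]
    - [2.5,0.4,0,0,0,0,-0.2]
    - [2.5,0.4,0,0,0,0,-0.2]
    - [2.5,0.4,0,0,0,0,-0.2]
    - [2.5,0.4,0,0,0,0,-0.2]
    - [2.5,0.4,0,0,0,0,-0.2]
    - [2.5,0.4,0,0,0,0,-0.2]
    - [1.5,0.4,0,0,0,0,-0.2]
    - [0,0,0,6.88,0,0,-0.2]

```text
time: 5.15
tool_pos: [0.5124, -0.0434, 0.2294]
tool_rot: [-0.045, 0.711, 0.701, -0.043]
contact_force: [0.5, -0.7, 0.0]
gripper_width: 0.508
grasp_force: 61.4
```

>>> move_arm:
  rows:
    - [0,0,0,0,0,0,-0.2]
    - [0,0,0,0,0,0,-0.2]
    - [0,0,0,0,0,0,-0.2]

```text
time: 5.4
tool_pos: [0.5151, -0.047, 0.2302]
tool_rot: [-0.043, 0.712, 0.7, -0.042]
contact_force: [0.4, -0.6, -0.6]
gripper_width: 0.507
grasp_force: 61.5
```

```bash
python3 - <<'E'
from h import *
from plant import manip
for h in(138,100):
    P=f2w(S,YAW,(0,-70,h+22)); goal(P,.12)
f=manip.grab_frame("wrist"); cv2.imwrite("pics/w2.png",f["img"])
f=manip.grab_frame("top"); cv2.imwrite("pics/t2.png",f["img"])
g=manip.grab_frame("side"); 
a=cv2.resize(f["img"][150:260,290:420],None,fx=3,fy=3,interpolation=2); b=cv2.resize(g["img"][140:240,270:370],None,fx=3.3,fy=3.3,interpolation=2)
cv2.imwrite("pics/m2.png",cv2.hconcat([a,b]))
E
```

```text
t 5.4 pos [ 0.5151 -0.047   0.2302] shift cm [0.38 1.09 3.83] turn [ 0.01 -0.02 -0.  ] F [ 0.4 -0.6 -0.6] w 0.507 gf 61.5
t 5.4 pos [ 0.5151 -0.047   0.2302] shift cm [0.38 1.09 7.63] turn [ 0.01 -0.02 -0.  ] F [ 0.4 -0.6 -0.6] w 0.507 gf 61.5
```

View pics/w2.png

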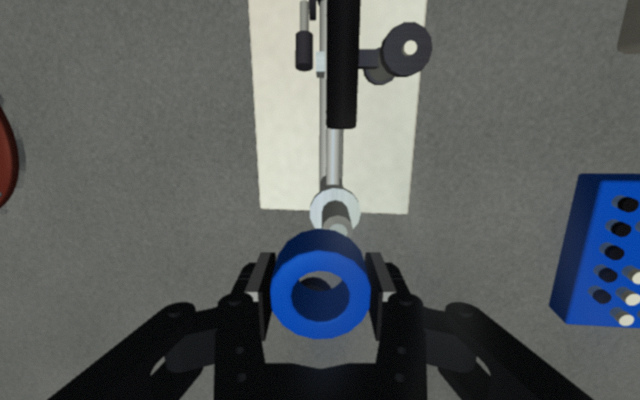

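View pics/m2.png

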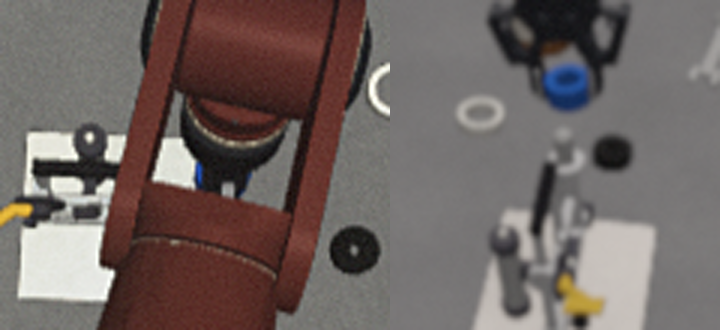

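The wrist view shows the collar held square in the pads, centred at about (320,293), with the shoulder at (335,209) and the post just beyond it. I'll align above the post and compare the wrist image with the predicted points.

>>> move_arm:
  rows:
    - [0.4,1.1,0,0,0,0,-0.2]
    - [0,0,1.5,0,0,0,-0.2]
    - [0,0,1.0,0,0,0,-0.2]
    - [0,0,0,0,0,0,-0.2]
    - [0,0,0,0,0,0,-0.2]
    - [0,0,0,0,0,0,-0.2]

```text
time: 6.05
tool_pos: [0.5233, -0.0434, 0.2053]
tool_rot: [-0.043, 0.712, 0.7, -0.042]
contact_force: [0.4, 0.2, -0.8]
gripper_width: 0.507
grasp_force: 61.6
```

```bash
python3 - <<'E'
from h import *
from plant import manip
f=manip.grab_frame("wrist"); cv2.imwrite("pics/w3.png",f["img"])
goal(f2w(S,YAW,(0,-70,122)),.12)
for nm,p in dict(post=(0,-70,138),sh=(0,-70,100),shL=(-19,-70,100),shR=(19,-70,100),barR=(0,-6,158),tabtop=tab(0)).items(): print(nm,proj(f,f2w(S,YAW,p)).round(1))
for p in [(-85,-110),(85,-110)]:
    print(proj(f,np.r_[S,0]+Ro.from_euler('z',YAW).apply(np.r_[p,12]/1000)).round(1))
E
```

```text
t 6.1 pos [ 0.5236 -0.0434  0.2056] shift cm [ 0.01 -0.05  5.29] turn [ 0.07  0.01 -0.02] F [ 0.  -0.5 -0.2] w 0.507 gf 61.6
post [320. 252.]
sh [319.9 227. ]
shL [291.5 227. ]
shR [348.3 227. ]
barR [320.  138.2]
tabtop [ 180.2 -295.6]
[245.1 217.7]
[403.7 224.3]
```

View pics/w3.png

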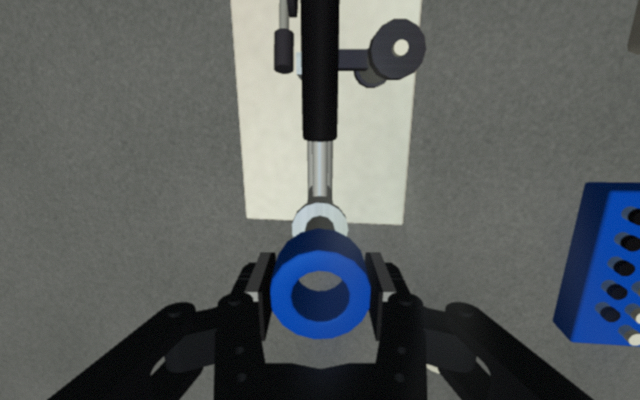

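The image matches the predictions: the shoulder is centred at x=320, the bar end is at row 139, and the plate corners are at (246,218) and (403,224). I'll lower the collar onto the post.

>>> move_arm:
  rows:
    - [0,0,0.8,0,0,0,-0.2]
    - [0,0,0.8,0,0,0,-0.2]
    - [0,0,0.8,0,0,0,-0.2]
    - [0,0,0.6,0,0,0,-0.2]
    - [0,0,0.6,0,0,0,-0.2]
    - [0,0,0,0,0,0,-0.2]
    - [0,0,0,0,0,0,-0.2]

```text
time: 6.68
tool_pos: [0.5188, -0.0431, 0.1684]
tool_rot: [-0.043, 0.712, 0.7, -0.042]
contact_force: [-1.2, -0.6, -0.6]
gripper_width: 0.512
grasp_force: 61.6
```

>>> move_arm:
  rows:
    - [0,0,0.5,0,0,0,-0.2]
    - [0,0,0.5,0,0,0,-0.2]
    - [0,0,0.4,0,0,0,-0.2]
    - [0,0,0.2,0,0,0,-0.2]
    - [0,0,0,0,0,0,-0.2]
    - [0,0,0,0,0,0,-0.2]

```text
time: 7.18
tool_pos: [0.5173, -0.0431, 0.1535]
tool_rot: [-0.043, 0.712, 0.7, -0.042]
contact_force: [-0.5, 0.6, 2.9]
gripper_width: 0.508
grasp_force: 61.7
```

```bash
python3 - <<'E'
from h import *
goal(f2w(S,YAW,(0,-70,122)),.12)
E
```

```text
t 7.18 pos [ 0.5173 -0.0431  0.1535] shift cm [-0.01 -0.03  0.04] turn [-0. -0.  0.] F [-0.5  0.6  2.9] w 0.508 gf 61.7
```

>>> move_arm:
  rows:
    - [0,0,0.1,0,0,0,-0.2]
    - [0,0,0,0,0,0,-0.2]
    - [0,0,0,0,0,0,0.6]
    - [0,0,0,0,0,0,0.6]
    - [0,0,0,0,0,0,0.6]
    - [0,0,0,0,0,0,0.6]
    - [0,0,0,0,0,0,0.6]
    - [0,0,-1,0,0,0,0.6]
    - [0,0,-2,0,0,0,0.6]
    - [0,0,-3,0,0,0,0.6]
    - [0,0,-3,0,0,0,0.6]
    - [0,0,-2,0,0,0,0.6]
    - [0,0,0,-6.88,0,0,0.6]
    - [0,0,0,0,0,0,0.6]
    - [0,0,0,0,0,0,0.6]

```text
time: 8.43
tool_pos: [0.5296, -0.0433, 0.2621]
tool_rot: [-0.0, 0.713, 0.701, -0.0]
contact_force: [-0.1, 0.7, -0.3]
gripper_width: 0.798
grasp_force: 0.0
```

```bash
python3 - <<'E'
from h import *
from plant import manip
f=manip.grab_frame("wrist"); g=manip.grab_frame("side")
a=cv2.resize(f["img"],(480,300)); b=cv2.resize(g["img"][140:240,270:370],(300,300),interpolation=2)
cv2.imwrite("pics/m4.png",cv2.hconcat([a,b]))
goal(f2w(S,YAW,tab(0)))
for k in (0,.4,.8,1.0,1.3,1.83): print(k,tab(k).round(0),f2w(S,YAW,tab(k)).round(4))
c=proj(f,f2w(S,YAW,(0,-70,126)))*.75; print("collar top pred",c)
E
```

```text
t 8.53 pos [ 0.53   -0.0434  0.2611] shift cm [21.98 -6.37  9.49] turn [-0.12 -0.01 -0.01] F [-0.9 -0.9 -0.5] w 0.803 gf 0.0
0 [-52. 150. 129.] [0.4699 0.1775 0.1664]
0.4 [-52. 161. 100.] [0.4666 0.1883 0.1373]
0.8 [-52. 159.  69.] [0.4629 0.1868 0.1064]
1.0 [-52. 154.  54.] [0.461  0.1815 0.0918]
1.3 [-52. 141.  35.] [0.4585 0.1683 0.0725]
1.83 [-52. 106.  13.] [0.4553 0.1335 0.0509]
collar top pred [228.2018535  159.47192526]
```

View pics/m4.png

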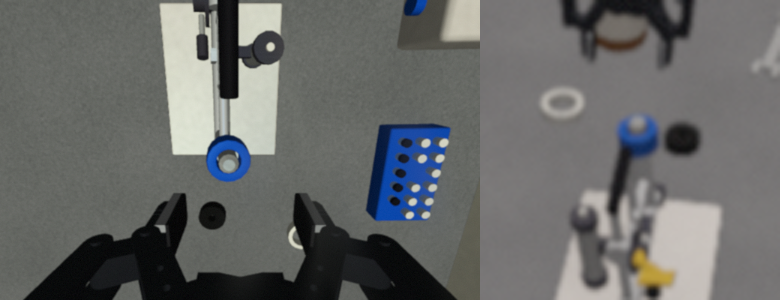

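The collar is seated on the shoulder: its ring is at (229,160), where predicted, with the post through it. Next is the kickstand.

>>> move_arm:
  rows:
    - [1.5,-0.4,0,0,0,0,-1]
    - [2.5,-0.7,0,0,0,0,-1]
    - [2.5,-0.7,0,0,0,0,-1]
    - [2.5,-0.7,0,0,0,0,-1]
    - [2.5,-0.7,0,0,0,0,-1]
    - [2.5,-0.7,0,0,0,0,-1]
    - [2.5,-0.7,0,0,0,0,-1]
    - [2.5,-0.7,0,0,0,0,-1]
    - [2.0,-0.7,0,0,0,0,-1]
    - [1.6,-0.6,0,0,0,0,-1]
    - [0,0,1.5,0,0,0,-1]
    - [0,0,2,0,0,0,-1]
    - [0,0,1.5,0,0,0,-1]
    - [0,0,0,0,0,0,-1]
    - [0,0,0,0,0,0,-1]
    - [0,0,0,0,0,0,-1]

```text
time: 9.87
tool_pos: [0.4688, 0.1838, 0.2121]
tool_rot: [0.0, 0.713, 0.701, -0.0]
contact_force: [0.7, -0.2, 0.2]
gripper_width: -0.001
grasp_force: 0.0
```

```bash
python3 - <<'E'
from h import *
goal([.467,.184,.186])
E
```

```text
t 9.87 pos [0.4688 0.1838 0.2121] shift cm [ 0.01 -0.18  2.61] turn [ 0.    0.   -0.01] F [ 0.7 -0.2  0.2] w -0.001 gf 0.0
```

Pushing down: 2.6 cm to contact, then about 6 cm of travel.

>>> move_arm:
  rows:
    - [0,-0.2,1.0,0,0,0,-1]
    - [0,0,1.0,0,0,0,-1]
    - [0,0,0.6,0,0,0,-1]
    - [0,0,0.6,0,0,0,-1]
    - [0,0,0.6,0,0,0,-1]
    - [0,0,0.6,0,0,0,-1]
    - [0,-0.1,0.6,0,0,0,-1]
    - [0,0,0.6,0,0,0,-1]
    - [0,-0.1,0.6,0,0,0,-1]

```text
time: 10.62
tool_pos: [0.4644, 0.184, 0.149]
tool_rot: [-0.0, 0.713, 0.701, 0.0]
contact_force: [0.3, 3.9, 2.3]
gripper_width: -0.002
grasp_force: 1.9
```

>>> move_arm:
  rows:
    - [0,0,0.6,0,0,0,-1]
    - [0,-0.1,0.6,0,0,0,-1]
    - [0,0,0.6,0,0,0,-1]
    - [0,0,0.6,0,0,0,-1]

```text
time: 10.95
tool_pos: [0.4626, 0.1833, 0.1241]
tool_rot: [0.0, 0.713, 0.701, -0.001]
contact_force: [0.2, -0.3, 1.0]
gripper_width: -0.004
grasp_force: 0.3
```

>>> move_arm:
  rows:
    - [-0.2,0,0.6,0,0,0,-1]
    - [-0.2,0,0.6,0,0,0,-1]
    - [-0.2,0,0.6,0,0,0,-1]
    - [0,0,0,0,0,0,-1]
    - [0,0,0,0,0,0,-1]

```text
time: 11.37
tool_pos: [0.4627, 0.1775, 0.1067]
tool_rot: [-0.0, 0.713, 0.701, -0.001]
contact_force: [-0.4, -0.2, 0.1]
gripper_width: 0.002
grasp_force: 0.0
```

>>> move_arm:
  rows:
    - [0.5,0,-2,0,0,0,-1]
    - [0,0,-3,0,0,0,-1]
    - [0,0,-3,0,0,0,-1]
    - [0,0,-3,0,0,0,-1]
    - [0,0,-3,0,0,0,-1]
    - [0,0,0,0,0,0,0]
    - [0,0,0,0,0,0,0]
    - [0,0,0,0,0,0,0]

```text
time: 12.03
tool_pos: [0.4631, 0.1828, 0.2472]
tool_rot: [0.0, 0.713, 0.701, -0.0]
contact_force: [-0.2, -0.2, 0.2]
gripper_width: 0.419
grasp_force: 0.0
```

```bash
python3 - <<'E'
from h import *
from plant import manip
g=manip.grab_frame("side"); f=manip.grab_frame("wrist")
print("tab stowed",proj(g,f2w(S,YAW,tab(0))),"down",proj(g,f2w(S,YAW,tab(1.83))),"post",proj(g,f2w(S,YAW,(0,-70,138))))
b=cv2.resize(g["img"][150:250,270:370],(400,400),interpolation=2)
a=cv2.resize(f["img"],(400,250)); a=cv2.copyMakeBorder(a,0,150,0,0,0)
cv2.imwrite("pics/m5.png",cv2.hconcat([b,a]))
goal(f2w(S,YAW,(0,40,150)),.12)
E
```

```text
tab stowed [328.23821878 231.73344215] down [333.43849537 246.07357812] post [321.48468172 179.95838534]
t 12.13 pos [0.4624 0.1826 0.2457] shift cm [-11.49   6.19   6.46] turn [ 6.71  0.04 -0.  ] F [-0.2 -0.9 -0.6] w 0.5 gf 0.0
```

View pics/m5.png

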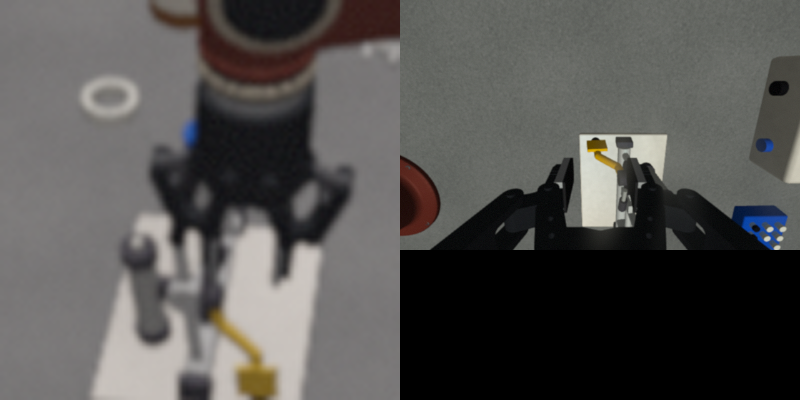

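The kickstand is fully down: the tab is at side pixel (334,245), against a predicted (333,246). Now to the grip bar.

>>> move_arm:
  rows:
    - [-1.5,0.8,0,0,0,0,0.3]
    - [-2.5,1.4,0,0,0,0,0.3]
    - [-2.5,1.5,0,0,0,0,0.3]
    - [-2.5,1.5,0,0,0,0,0.3]
    - [-2.5,1.6,0,0,0,0,0.3]
    - [0,0,0,6.88,0,0,0.3]
    - [0,0,0.5,0,0,0,0.3]
    - [0,0,0,0,0,0,0.3]
    - [0,0,0,0,0,0,0.3]
    - [0,0,0,0,0,0,0.3]

```text
time: 12.97
tool_pos: [0.5277, 0.0674, 0.242]
tool_rot: [-0.043, 0.712, 0.7, -0.042]
contact_force: [0.6, 0.7, -0.3]
gripper_width: 0.651
grasp_force: 0.0
```

```bash
python3 - <<'E'
from h import *
goal(f2w(S,YAW,(0,40,150)),.12)
E
```

```text
t 12.97 pos [0.5277 0.0674 0.242 ] shift cm [-0.08  0.18  6.14] turn [0.01 0.   0.07] F [ 0.6  0.7 -0.3] w 0.651 gf 0.0
```

>>> move_arm:
  rows:
    - [-0.1,0.2,1.5,0,0,0,0.3]
    - [0,0,1.5,0,0,0,0.3]
    - [0,0,1.5,0,0,0,0.3]
    - [0,0,1.0,0,0,0,0.3]
    - [0,0,0.6,0,0,0,0.3]
    - [0,0,0,0,0,0,0.3]
    - [0,0,0,0,0,0,-1]
    - [0,0,0,0,0,0,-1]
    - [0,0,0,0,0,0,-1]
    - [0,0,0,0,0,0,-1]
    - [0,0,0,0,0,0,-1]
    - [0,0,0,0,0,0,-1]
    - [0,0,0,0,0,0,-1]
    - [0,0,0,0,0,0,-1]

```text
time: 14.13
tool_pos: [0.5225, 0.0659, 0.1833]
tool_rot: [-0.044, 0.712, 0.7, -0.043]
contact_force: [-6.3, -0.1, 5.5]
gripper_width: 0.168
grasp_force: 58.4
```

```bash
python3 - <<'E'
from h import *
goal(f2w(S,YAW,(0,40,150)),.12)
goal(f2w(S,YAW,(0,40,150),.118),.002)
E
```

```text
t 14.13 pos [0.5225 0.0659 0.1833] shift cm [ 0.08 -0.01  0.24] turn [-0.16 -0.    0.  ] F [-6.3 -0.1  5.5] w 0.168 gf 58.4
t 14.13 pos [0.5225 0.0659 0.1833] shift cm [ 0.08 -1.78  0.35] turn [-6.92 -0.    0.  ] F [-6.3 -0.1  5.5] w 0.168 gf 58.4
```

>>> move_arm:
  rows:
    - [0,-0.22,0,-0.85,0,0,-1]
    - [0,-0.22,0,-0.85,0,0,-1]
    - [0,-0.22,0,-0.85,0,0,-1]
    - [0,-0.22,0,-0.85,0,0,-1]
    - [0,-0.22,0,-0.85,0,0,-1]
    - [0,-0.22,0,-0.85,0,0,-1]
    - [0,-0.22,0,-0.85,0,0,-1]
    - [0,-0.22,0,-0.85,0,0,-1]
    - [0,0,0,0,0,0,-1]
    - [0,0,0,0,0,0,-1]
    - [0,0,0,0,0,0,-1]
    - [0,0,0,0,0,0,-1]
    - [0,0,0,0,0,0,-1]
    - [0,0,0,0,0,0,-1]

```text
time: 15.3
tool_pos: [0.5061, 0.0661, 0.1843]
tool_rot: [0.0, 0.713, 0.701, 0.0]
contact_force: [-1.1, 0.6, 6.1]
gripper_width: 0.168
grasp_force: 59.3
```

```bash
python3 - <<'E'
from h import *
from plant import manip
goal(f2w(S,YAW,(0,40,150),.12),0)
f=manip.grab_frame("wrist"); g=manip.grab_frame("side")
for L in(0,.12):
    print(L,"wrist collar",proj(f,f2w(S,YAW,(0,-70,126),L))*.625, "side post/tab",(proj(g,f2w(S,YAW,(0,-70,138),L))-[270,150])*4,(proj(g,f2w(S,YAW,tab(1.83),L))-[270,150])*4)
b=cv2.resize(g["img"][150:250,270:370],(400,400),interpolation=2)
a=cv2.resize(f["img"],(400,250)); a=cv2.copyMakeBorder(a,0,150,0,0,0)
cv2.imwrite("pics/m6.png",cv2.hconcat([b,a]))
E
```

```text
t 15.3 pos [0.5061 0.0661 0.1843] shift cm [ 0.08 -0.19  0.23] turn [ 0.07 -0.01  0.  ] F [-1.1  0.6  6.1] w 0.168 gf 59.3
0 wrist collar [213.14483705 260.07643515] side post/tab [205.93872688 119.83354135] [253.75398149 384.29431246]
0.12 wrist collar [198.18941308 260.93255487] side post/tab [225.7330884  121.09947815] [255.83904611 389.51395641]
```

View pics/m6.png

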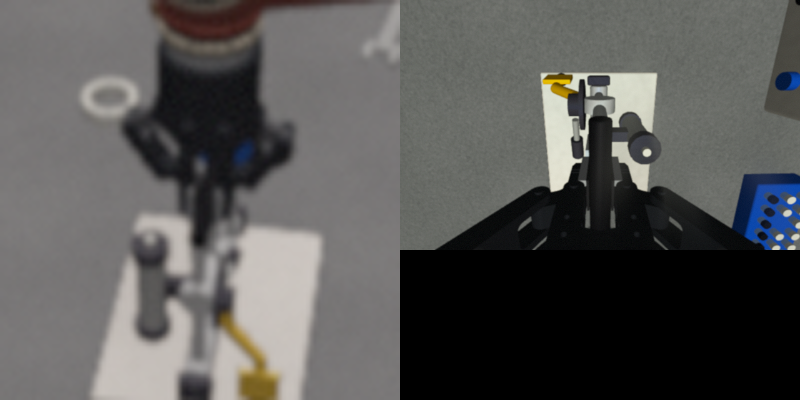

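The frame is upright: the column stands vertical in the side view, the bar is between the pads, the tab is down at (258,385), and the blue collar is still on the post behind the gripper. The bar is about 2 mm (0.013 rad) short of plumb by measurement, well within the 0.05 rad tolerance. I'm handing it in.

```bash
python3 - <<'E'
from plant import manip
print(manip.job_done())
E
```

```text
the job is handed in; nothing more can be done
None
```

I handed the job in at about 15 s: the collar is on the shoulder, the kickstand is fully down, and the arm is holding the frame upright by the grip bar (about 0.013 rad off plumb by measurement). The hand-in call returned no verdict.

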